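# Lay out piston pins by length

## Robot

A 7-joint arm with a two-finger parallel gripper is mounted at the origin on the work surface. World frame = base frame: x ahead of the robot, y to its left, z up, the work surface at z = 0. Lengths are in mm, angles in rad, forces in N, time in s.
With the tool pointing down it reaches from about 400 to 900 mm from the base axis. Payload 5.5 kg.
Tool frame: the origin (TCP) lies on the centre line of the jaws, within the pads' length; the fingertips stand 17 mm ahead of it and the grasp point (between the pads) lies 2 mm behind it; z points along the fingers, y is the line along which they close (so a half turn about z gives the same grasp; the last joint's range is limited). The gripper opens to 85 mm and grips with 20 to 120 N. Pads are 22 mm wide; open, the fingers measure 114 mm over their backs; the gripper's body (76 mm by 85 mm) begins 54 mm behind the grasp point. The pads swing forward as they close: fully open they stand 13 mm farther back than shut.
Start: joints at [-0.843, 0.501, -0.427, 1.55, 0.221, 1.138, -0.21], TCP at [291.323, 581.059, 248.31] pointing down, gripper open.
Joint ranges: [-2.88, 2.88], [-0.31, 2.03], [-1.54, 1.56], [0.2, 2.42], [-1.41, 4.55], [0.19, 2.02], [-2.57, 2.57]. Speed limits (rad/s): [2.57, 2.57, 3.14, 3.14, 3.14, 3.14, 3.14].

## Interface

Orientations are given as a unit quaternion [w, x, y, z].
In Python, from bench import robot gives the robot as it stands. The module is installed in compiled form; this text tells all that it offers.
- The arm moves only by the tool servo_tool, never from a script. Its argument "targets" is a list of rows, each an object with "delta_pos": the shift along the world's x, y, z each as a share of 100 mm, from -1 to 1, a list of three; "yaw": the turn about the world's z as a share of 0.1 rad, from -1 to 1; "fingers": the closure, from 0 (fully open) to 1 (shut). A call has 1 to 5 rows; each row shifts and turns the commanded pose from where the row before left it; what a row does not reach is not made up. A row lasts 1/12 s, in which the tool goes at most 41.7 mm and 7.16 degrees, less where a joint would pass 70% of its speed; a pose out of reach is approached as far as the arm can. A call with a number of a shift or a turn outside -1 to 1 is refused whole. A call with a gripper value outside its range is refused whole. The fingers move at their own pace and stop on an object; the grip force is fixed at half the most. Time passes only in rows, so rows that do not move let the fingers close. It gives the time, the measured TCP pose, the force, the opening and the grip force at its end, in the units of the state.
- robot.get_state(): the state, without advancing time (a new reading comes with each control period).
- robot.camera(name): name is "scene" or "top" or "wrist"; returns the picture (480x640x3 uint8, red, green, blue); there is no depth.
- robot.camera_info(name): a dict with "fx", "fy", "cx", "cy" (pixels), "view" (4x4, takes a point from world to camera coordinates); the wrist camera has in their place "tool_from_camera" (4x4, takes a point from camera to tool coordinates, whose origin is the TCP and whose axes are the flange's). Camera axes: x right, y up, looking along -z (the intrinsics and any distortion apply to the point x, -y, -z); pixel columns grow to the right and rows downward; lengths in mm; the calibration is good to about 2 mm. A picture is of the moment at which its call begins: read the wrist's pose just before it. camera_info takes no time and is no camera call.
- robot.hand_in(): hands the job in; it is judged then, once.
The state is a dict: "time_s": time; "qpos": joint angles; "dq": joint speeds; "tau": joint torques, N m; "tcp_pos": TCP position; "tcp_rot": TCP orientation; "wrist_force": force on the tool from outside, world axes, zero at the start; "wrist_torque": the same for the moment, N m; "finger_gap": opening from 0.0 (shut) to 1.0 (fully open); "finger_force": force on a finger pad.
Only numpy, scipy, OpenCV 4.12 (cv2) and the standard library are available. Lean on these libraries where they do the work, as an engineer would, in place of code of your own. Each camera call takes 0.05 s, during which the arm holds its last target. There are 200 camera calls.

## Task

Stand the four loose steel piston pins upright on the rail's round black pads, one in the middle of each pad, in order of length: the longest on the pad next to the dark grey end stop block, then ever shorter, the shortest at the far end of the row. Set the pins down rather than dropping them, and do not let any pin fall over.

Things in the scene. Friction and masses are not known exactly. Their poses are not given: they have to be found in the camera images.
- pin_80_mid (a point): The longest of four piston pins: plain steel tube, 28 mm outside diameter, 16 mm bore, 80 mm long, standing upright on the bench at the start. The point is on its axis, half-way up (40 mm above its lower end); z runs along the tube.
- pin_66_mid (a point): The second longest of four piston pins: plain steel tube, 28 mm outside diameter, 16 mm bore, 66 mm long, standing upright on the bench at the start. The point is on its axis, half-way up (33 mm above its lower end); z runs along the tube.
- pin_52_mid (a point): The second shortest of four piston pins: plain steel tube, 28 mm outside diameter, 16 mm bore, 52 mm long, standing upright on the bench at the start. The point is on its axis, half-way up (26 mm above its lower end); z runs along the tube.
- pin_38_mid (a point): The shortest of four piston pins: plain steel tube, 28 mm outside diameter, 16 mm bore, 38 mm long, standing upright on the bench at the start. The point is on its axis, half-way up (19 mm above its lower end); z runs along the tube.
- pad_1: Black rubber pad 1 of 4 in a straight row, 80 mm apart, an end pad: flat disc 52 mm across, 4 mm thick, fixed on an aluminium rail (70 x 420 mm, 8 mm thick, flat on the bench). Origin: centre of its underside, 8 mm above the bench; its top is 12 mm above the bench. y runs along the row from pad 1 to pad 4, x across the rail.
- pad_2: Black rubber pad 2 of 4 in a straight row, 80 mm apart: flat disc 52 mm across, 4 mm thick, fixed on an aluminium rail (70 x 420 mm, 8 mm thick, flat on the bench). Origin: centre of its underside, 8 mm above the bench; its top is 12 mm above the bench. y runs along the row from pad 1 to pad 4, x across the rail.
- pad_3: Black rubber pad 3 of 4 in a straight row, 80 mm apart: flat disc 52 mm across, 4 mm thick, fixed on an aluminium rail (70 x 420 mm, 8 mm thick, flat on the bench). Origin: centre of its underside, 8 mm above the bench; its top is 12 mm above the bench. y runs along the row from pad 1 to pad 4, x across the rail.
- pad_4: Black rubber pad 4 of 4 in a straight row, 80 mm apart, the other end pad: flat disc 52 mm across, 4 mm thick, fixed on an aluminium rail (70 x 420 mm, 8 mm thick, flat on the bench). Origin: centre of its underside, 8 mm above the bench; its top is 12 mm above the bench. y runs along the row from pad 1 to pad 4, x across the rail.
- stop: Dark grey end stop block screwed on the rail, 56 mm across the rail, 18 mm along it, 34 mm tall (top 42 mm above the bench), 58 mm from the centre of the end pad next to it, either pad 1 or pad 4; the rail's other end has only a flat metal plate. Origin: centre of its underside; does not move.
Mind the look-alikes: they are no part of the job. Leave any turquoise look-alike of the part that bears pin_66_mid alone. Leave any orange look-alike of the part that bears pin_80_mid alone.

How it is judged (in metres and radians):
At the end, for the whole second after the job is handed in: Every pin stands upright (within 0.1 rad) on its own pad, its axis within 12 mm of the pad's centre, longest next to the end stop and lengths falling along the row to the shortest at the other end; all released and at rest (((horizontal distance between stop and pad_1 below 0.1 m and horizontal distance between pin_80_mid and pad_1 below 0.012 m and z of pin_80_mid in the frame of pad_1 between 0.041 and 0.047 m and horizontal distance between pin_66_mid and pad_2 below 0.012 m and z of pin_66_mid in the frame of pad_2 between 0.034 and 0.04 m and horizontal distance between pin_52_mid and pad_3 below 0.012 m and z of pin_52_mid in the frame of pad_3 between 0.027 and 0.033 m and horizontal distance between pin_38_mid and pad_4 below 0.012 m and z of pin_38_mid in the frame of pad_4 between 0.02 and 0.026 m) or (horizontal distance between stop and pad_4 below 0.1 m and horizontal distance between pin_80_mid and pad_4 below 0.012 m and z of pin_80_mid in the frame of pad_4 between 0.041 and 0.047 m and horizontal distance between pin_66_mid and pad_3 below 0.012 m and z of pin_66_mid in the frame of pad_3 between 0.034 and 0.04 m and horizontal distance between pin_52_mid and pad_2 below 0.012 m and z of pin_52_mid in the frame of pad_2 between 0.027 and 0.033 m and horizontal distance between pin_38_mid and pad_1 below 0.012 m and z of pin_38_mid in the frame of pad_1 between 0.02 and 0.026 m)) and angle between each of pin_80_mid, pin_66_mid, pin_52_mid, pin_38_mid's own z axis and vertical below 0.1 rad and linear speed of each of pin_80, pin_66, pin_52, pin_38 below 0.02 m/s); the robot touches nothing.
It fails at once if a pin is knocked over (angle between any of pin_80_mid, pin_66_mid, pin_52_mid, pin_38_mid's own z axis and vertical above 0.9 rad).
It fails at once if a pin is dropped from more than about 20 mm ((linear speed of pin_80 above 0.62 m/s and contact force between the fingers and pin_80 below 0.02 N) or (linear speed of pin_66 above 0.62 m/s and contact force between the fingers and pin_66 below 0.02 N) or (linear speed of pin_52 above 0.62 m/s and contact force between the fingers and pin_52 below 0.02 N) or (linear speed of pin_38 above 0.62 m/s and contact force between the fingers and pin_38 below 0.02 N)).
It also fails if it takes over 109 s, if anything falls off the work surface, if the arm or the gripper's body presses on something with over 40 N, if the wrist force passes 120 N, or if a joint passes its speed limit or range.

## Working session

There is one attempt and no reset: what is moved stays moved. The work goes in short steps, Python scripts to look and compute and a tool call to move; the robot and the scene stay as the last step left them, time stands still between calls to the robot, and variables do not carry over. Pictures are saved under pics/ and viewed, at most 14 in all, crops included, and the job is handed in when it is done.

Besides the shell and the picture viewer there is one more tool, called after ">>>" by a JSON object that holds its "name" and its "arguments". servo_tool: Moves the arm, as the interface text tells. Shift numbers are shares of 100 mm and turn numbers shares of 0.1 rad, none past 1 either way. Its arguments: {"type":"object","properties":{"targets":{"type":"array"}},"required":["targets"]}

```bash
mkdir -p pics; python3 - <<'E'
from bench import robot
import cv2,numpy as np
s=robot.get_state();print(s['time_s'],s['tcp_pos'],s['tcp_rot'],s['finger_gap'])
for n in('top','scene'):
    cv2.imwrite(f'pics/{n}0.png',robot.camera(n)[:,:,::-1]);i=robot.camera_info(n)
    print(n,{k:(np.round(v,4).tolist()) for k,v in i.items() if not isinstance(v,str)})
E
```

```text
0.0 [291.07016472 580.44317732 247.22483085] [-2.86543111e-04  2.30290426e-01  9.73121423e-01 -9.66678095e-04] 0.9999131610090569
top {'fx': 600.1875, 'fy': 600.1875, 'cx': 319.553, 'cy': 226.9889, 'view': [[0.0271, -0.9996, 0.0044, -38.5639], [0.9992, 0.0272, 0.03, -538.1005], [-0.0302, 0.0036, 0.9995, -1178.2862], [0.0, 0.0, 0.0, 1.0]]}
scene {'fx': 477.8104, 'fy': 477.8104, 'cx': 311.564, 'cy': 238.2687, 'view': [[0.2638, 0.9646, 0.0003, -137.69], [-0.5731, 0.1565, 0.8044, 265.1201], [0.7759, -0.2124, 0.5941, -1298.917], [0.0, 0.0, 0.0, 1.0]]}
```

View pics/top0.png

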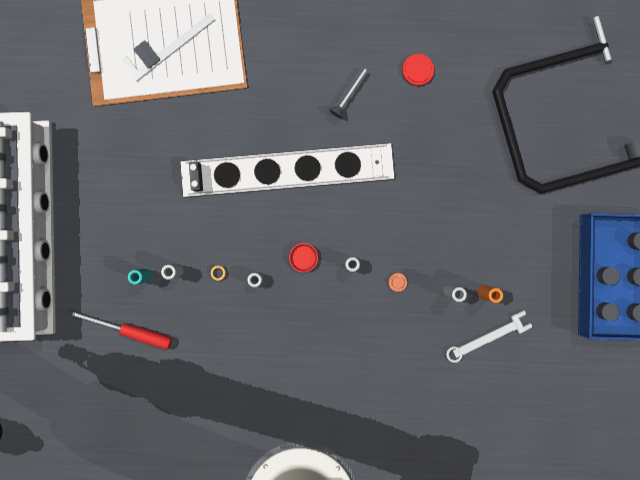

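View pics/scene0.png

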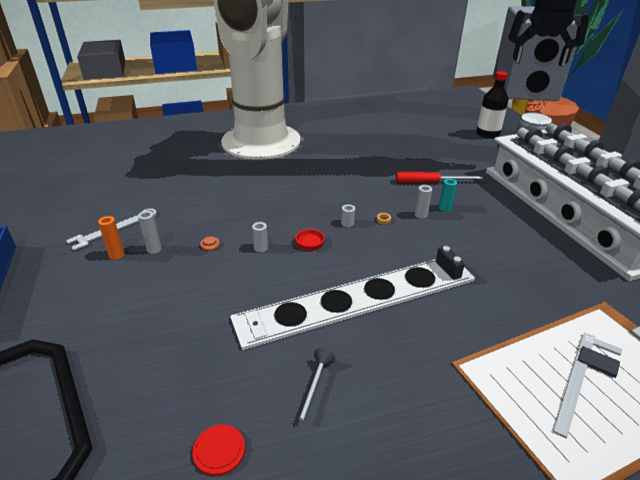

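```bash
cat > h.py <<'E'
import numpy as np,cv2
from bench import robot
def ray(name,u,v,z):
    i=robot.camera_info(name);V=np.array(i['view']);R,t=V[:3,:3],V[:3,3]
    d=R.T@np.array([(u-i['cx'])/i['fx'],-(v-i['cy'])/i['fy'],-1]);o=-R.T@t
    return o+d*(z-o[2])/d[2]
def proj(name,p):
    i=robot.camera_info(name);c=np.array(i['view'])@np.append(p,1)
    return np.array([i['cx']+i['fx']*c[0]/-c[2],i['cy']+i['fy']*c[1]/c[2]])
E
python3 - <<'E'
from h import *
print(robot.camera_info('top').keys())
t=cv2.imread('pics/top0.png');s=cv2.imread('pics/scene0.png')
a=cv2.resize(t[140:310,120:520],None,fx=2,fy=2,interpolation=cv2.INTER_CUBIC)
b=cv2.resize(s[160:270,90:490],(800,220),interpolation=cv2.INTER_CUBIC)
cv2.imwrite('pics/crop1.png',np.vstack([a,b]))
g=t.max(2)
m=(g[140:200,205:370]<45).astype(np.uint8)
n,_,st,c=cv2.connectedComponentsWithStats(m)
for k in range(1,n):
    if st[k,4]>250: u,v=c[k]+[205,140];print('pad',st[k],u,v,ray('top',u,v,12).round(1))
for L,(u,v) in {80:(459,294),66:(168,271),52:(352,264),38:(254,280)}.items():
    w=t[v-14:v+15,u-14:u+15].min(2)
    n,_,st,c=cv2.connectedComponentsWithStats((w>150).astype(np.uint8));k=1+st[1:,4].argmax()
    u2,v2=st[k,0]+st[k,2]/2-.5+u-14,st[k,1]+st[k,3]/2-.5+v-14
    p=ray('top',u2,v2,L);print(L,st[k],u2,v2,p.round(1),'scene top',proj('scene',p).round(),'bottom',proj('scene',[p[0],p[1],0]).round())
E
```

```text
dict_keys(['fx', 'fy', 'cx', 'cy', 'view'])
pad [131  13  24  24 461] 347.6746203904555 164.31670281995662 [664.3 -76.1  12. ]
pad [ 91  16  24  24 457] 307.40043763676147 167.67833698030634 [655.4   3.3  12. ]
pad [ 51  19  24  25 453] 267.18101545253865 171.19205298013244 [646.2  82.5  12. ]
pad [ 10  23  25  24 459] 226.7755991285403 174.51633986928104 [637.5 162.   12. ]
80 [  7   7  14  15 101] 458.5 294.0 [ 419.6 -284.4   80. ] scene top [145. 214.] bottom [154. 249.]
66 [  7   8  14  14 104] 167.5 271.5 [446.  258.9  66. ] scene top [425. 187.] bottom [420. 215.]
52 [ 8  7 14 15 97] 352.5 264.0 [469.  -88.3  52. ] scene top [258. 225.] bottom [260. 247.]
38 [  7   7  14  14 100] 253.5 279.5 [433.7 100.3  38. ] scene top [348. 207.] bottom [347. 223.]
```

View pics/crop1.png

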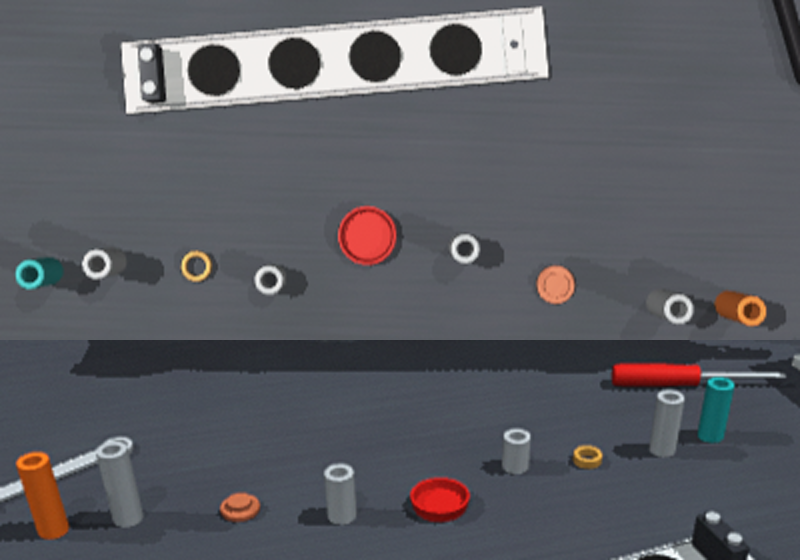

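Pins: 80 at (459,294) beside the orange decoy, 66 at (168,271) beside the turquoise decoy, 52 at (352,264), and 38 at (254,280). Projected tops match the scene view for all four. The stop is at the left end of the rail, next to the pad at (227,175).

>>> {"name": "servo_tool", "arguments": {"targets": [{"delta_pos":[0.155,-0.321,0],"yaw":-1,"fingers":0},{"delta_pos":[0.155,-0.321,0],"yaw":-1,"fingers":0},{"delta_pos":[0.155,-0.321,0],"yaw":-1,"fingers":0},{"delta_pos":[0.155,-0.321,0],"yaw":-1,"fingers":0},{"delta_pos":[0.155,-0.321,0],"yaw":-1,"fingers":0}]}}

```text
time_s: 0.52
tcp_pos: [369.1, 418.7, 247.8]
tcp_rot: [-0.0, 0.466, 0.885, -0.0]
wrist_force: [0.2, 0.7, -1.1]
finger_gap: 1.004
finger_force: 0.0
```

>>> {"name": "servo_tool", "arguments": {"targets": [{"delta_pos":[0.155,-0.321,0],"yaw":-1,"fingers":0},{"delta_pos":[0.155,-0.321,0],"yaw":-1,"fingers":0},{"delta_pos":[0.155,-0.321,0],"yaw":-1,"fingers":0},{"delta_pos":[0.155,-0.321,0],"yaw":-1,"fingers":0},{"delta_pos":[0,0,0],"yaw":0,"fingers":0}]}}

```text
time_s: 0.93
tcp_pos: [434.7, 283.8, 247.9]
tcp_rot: [0.002, 0.637, 0.771, -0.001]
wrist_force: [1.6, -0.4, 0.6]
finger_gap: 1.005
finger_force: 0.0
```

>>> {"name": "servo_tool", "arguments": {"targets": [{"delta_pos":[0.113,-0.249,0],"yaw":-1,"fingers":0},{"delta_pos":[0,0,-0.4],"yaw":-0.9,"fingers":0},{"delta_pos":[0,0,-0.4],"yaw":0,"fingers":0},{"delta_pos":[0,0,-0.2],"yaw":0,"fingers":0},{"delta_pos":[0,0,0],"yaw":0,"fingers":0}]}}

```text
time_s: 1.35
tcp_pos: [438.6, 265.0, 143.5]
tcp_rot: [-0.001, 0.701, 0.713, -0.005]
wrist_force: [0.5, -0.5, 0.3]
finger_gap: 0.998
finger_force: 0.0
```

```bash
cat >> h.py <<'E'
from scipy.spatial.transform import Rotation as Ro
def wrist(fn,pts):
    s=robot.get_state();i=robot.camera_info('wrist');im=robot.camera('wrist')[:,:,::-1].copy()
    T=np.eye(4);q=s['tcp_rot'];T[:3,:3]=Ro.from_quat([q[1],q[2],q[3],q[0]]).as_matrix();T[:3,3]=s['tcp_pos']
    M=np.linalg.inv(T@np.array(i['tool_from_camera']))
    for p in pts:
        c=M@np.append(p,1);u,v=i['cx']+i['fx']*c[0]/-c[2],i['cy']+i['fy']*c[1]/c[2]
        print(p,u,v,'mm/px',-c[2]/i['fx'])
        cv2.drawMarker(im,(int(u),int(v)),(0,0,255),0,12,1)
    print('world axes in image x:',M[:3,0].round(2),'y:',M[:3,1].round(2));cv2.imwrite(fn,im)
    print(s['tcp_pos'],q)
E
python3 -c "
from h import *
wrist('pics/w1.png',[[446,258.9,66]])"
```

```text
[446, 258.9, 66] 330.6292168692546 269.69459609814186 mm/px 0.5199781816359068
world axes in image x: [ 1.   -0.02  0.  ] y: [0.02 0.96 0.29]
[438.55769663 264.97613248 143.49194234] [-0.00117915  0.70130137  0.71284817 -0.00474151]
```

View pics/w1.png

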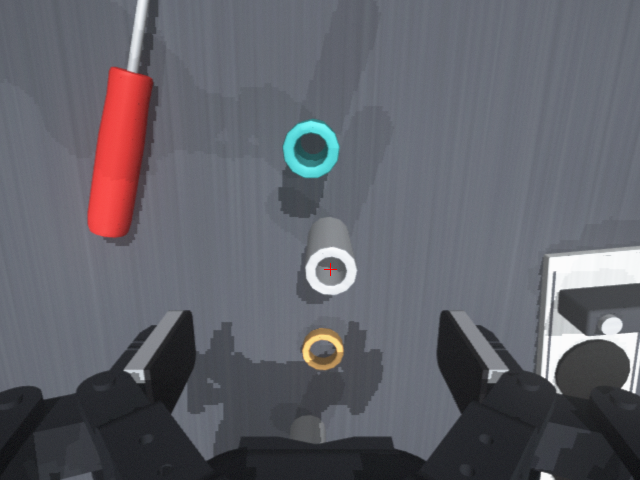

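The wrist view shows the 66 pin's rim at (330,270), exactly where it was predicted, so the top-camera estimates can be used. Next I'll centre and descend.

>>> {"name": "servo_tool", "arguments": {"targets": [{"delta_pos":[0.074,-0.061,0],"yaw":0,"fingers":0},{"delta_pos":[0,0,0],"yaw":0,"fingers":0},{"delta_pos":[0,0,-0.2],"yaw":0,"fingers":0},{"delta_pos":[0,0,-0.15],"yaw":0,"fingers":0},{"delta_pos":[0,0,0],"yaw":0,"fingers":0}]}}

```text
time_s: 1.82
tcp_pos: [449.5, 260.6, 112.9]
tcp_rot: [-0.0, 0.702, 0.713, -0.0]
wrist_force: [-1.0, -0.4, 0.0]
finger_gap: 1.001
finger_force: 0.0
```

>>> {"name": "servo_tool", "arguments": {"targets": [{"delta_pos":[-0.035,-0.017,-0.1],"yaw":0,"fingers":0},{"delta_pos":[0,0,-0.2],"yaw":0,"fingers":0},{"delta_pos":[0,0,-0.2],"yaw":0,"fingers":0},{"delta_pos":[0,0,-0.16],"yaw":0,"fingers":0},{"delta_pos":[0,0,0],"yaw":0,"fingers":0}]}}

```text
time_s: 2.23
tcp_pos: [444.9, 258.7, 45.8]
tcp_rot: [-0.0, 0.701, 0.713, -0.001]
wrist_force: [-0.8, -0.9, 0.2]
finger_gap: 1.002
finger_force: 0.0
```

>>> {"name": "servo_tool", "arguments": {"targets": [{"delta_pos":[0,0,0],"yaw":0,"fingers":1},{"delta_pos":[0,0,0],"yaw":0,"fingers":1},{"delta_pos":[0,0,0],"yaw":0,"fingers":1},{"delta_pos":[0,0,0],"yaw":0,"fingers":1},{"delta_pos":[0,0,0],"yaw":0,"fingers":1}]}}

```text
time_s: 2.65
tcp_pos: [446.6, 259.9, 48.3]
tcp_rot: [0.0, 0.701, 0.713, 0.001]
wrist_force: [-2.2, -2.0, 23.0]
finger_gap: 0.301
finger_force: 60.6
```

>>> {"name": "servo_tool", "arguments": {"targets": [{"delta_pos":[0,0,0],"yaw":0,"fingers":1},{"delta_pos":[0,0,0],"yaw":0,"fingers":1},{"delta_pos":[0,0,0],"yaw":0,"fingers":1},{"delta_pos":[0,0,0],"yaw":0,"fingers":1},{"delta_pos":[0,0,0],"yaw":0,"fingers":1}]}}

```text
time_s: 3.07
tcp_pos: [446.7, 259.9, 48.4]
tcp_rot: [0.0, 0.701, 0.713, 0.001]
wrist_force: [-1.2, 0.0, 5.5]
finger_gap: 0.304
finger_force: 58.6
```

>>> {"name": "servo_tool", "arguments": {"targets": [{"delta_pos":[0,0,0.1],"yaw":0,"fingers":1},{"delta_pos":[0,0,0.2],"yaw":0,"fingers":1},{"delta_pos":[0,0,0.25],"yaw":0,"fingers":1},{"delta_pos":[0,0,0.2],"yaw":0,"fingers":1},{"delta_pos":[0.1,-0.09,0.05],"yaw":0,"fingers":1}]}}

```text
time_s: 3.48
tcp_pos: [455.7, 253.7, 131.1]
tcp_rot: [-0.0, 0.7, 0.714, 0.002]
wrist_force: [-0.6, 0.6, -2.3]
finger_gap: 0.303
finger_force: 59.3
```

>>> {"name": "servo_tool", "arguments": {"targets": [{"delta_pos":[0.2,-0.18,0],"yaw":0,"fingers":1},{"delta_pos":[0.2,-0.18,0],"yaw":0,"fingers":1},{"delta_pos":[0.25,-0.22,0],"yaw":0,"fingers":1},{"delta_pos":[0.25,-0.22,0],"yaw":0,"fingers":1},{"delta_pos":[0.25,-0.22,0],"yaw":0,"fingers":1}]}}

```text
time_s: 3.9
tcp_pos: [571.6, 147.4, 128.0]
tcp_rot: [-0.0, 0.701, 0.713, 0.0]
wrist_force: [0.6, 0.1, -1.7]
finger_gap: 0.305
finger_force: 59.3
```

>>> {"name": "servo_tool", "arguments": {"targets": [{"delta_pos":[0.25,-0.22,0],"yaw":0,"fingers":1},{"delta_pos":[0.2,-0.18,0],"yaw":0,"fingers":1},{"delta_pos":[0.2,-0.17,0],"yaw":0,"fingers":1},{"delta_pos":[0.1,-0.1,0],"yaw":0,"fingers":1},{"delta_pos":[0,0,0],"yaw":0,"fingers":1}]}}

```text
time_s: 4.32
tcp_pos: [648.1, 76.9, 127.6]
tcp_rot: [0.001, 0.703, 0.711, -0.0]
wrist_force: [0.0, -0.5, -1.6]
finger_gap: 0.302
finger_force: 59.4
```

>>> {"name": "servo_tool", "arguments": {"targets": [{"delta_pos":[0,0,0],"yaw":0,"fingers":1},{"delta_pos":[0,0,0],"yaw":0,"fingers":1}]}}

```text
time_s: 4.48
tcp_pos: [644.6, 83.1, 127.1]
tcp_rot: [-0.001, 0.701, 0.713, -0.0]
wrist_force: [0.3, 0.2, -2.3]
finger_gap: 0.305
finger_force: 59.4
```

```bash
python3 -c "
from h import *
s=robot.get_state();print(s['tcp_pos'],s['finger_gap'])
wrist('pics/w2.png',[[646.2,82.5,12],[655.4,3.3,12],[637.5,162,12],[664.3,-76.1,12]])"
```

```text
[644.62218899  83.11883478 127.13598294] 0.30532487992732477
[646.2, 82.5, 12] 318.37004406931675 239.58614534290754 mm/px 0.6037026690995031
[655.4, 3.3, 12] 330.00472854848226 355.06001762047515 mm/px 0.6584940089687025
[637.5, 162, 12] 305.32912757491493 100.50020022286057 mm/px 0.5487064157871282
[664.3, -76.1, 12] 339.4219713480277 453.01373652078234 mm/px 0.7134221216788834
world axes in image x: [ 1.   -0.02 -0.  ] y: [0.02 0.96 0.29]
[644.62218899  83.11883478 127.13598294] [-1.02266048e-03  7.00894079e-01  7.13264610e-01 -1.98028350e-04]
```

View pics/w2.png

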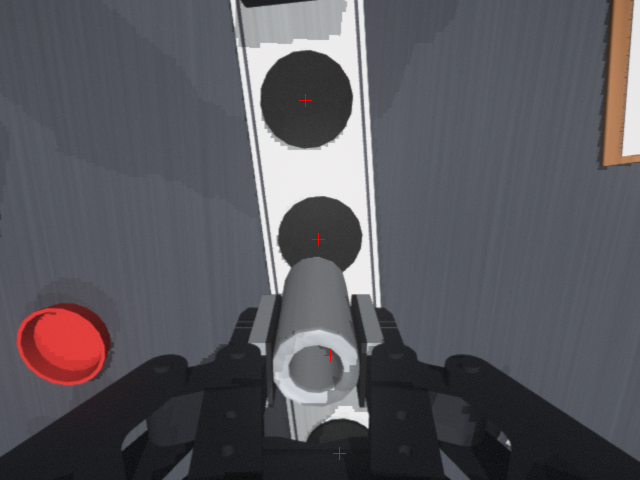

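The wrist view shows the pads at (318,238) and (306,99), under their markers. The pin hangs upright in the jaws.

>>> {"name": "servo_tool", "arguments": {"targets": [{"delta_pos":[0.015,0,-0.15],"yaw":0,"fingers":1},{"delta_pos":[0,0,-0.2],"yaw":0,"fingers":1},{"delta_pos":[0,0,-0.18],"yaw":0,"fingers":1},{"delta_pos":[0,0,-0.08],"yaw":0,"fingers":1},{"delta_pos":[0,0,0],"yaw":0,"fingers":1}]}}

```text
time_s: 4.95
tcp_pos: [644.6, 82.2, 63.0]
tcp_rot: [-0.002, 0.701, 0.713, -0.002]
wrist_force: [-0.9, 0.1, -3.2]
finger_gap: 0.305
finger_force: 59.4
```

>>> {"name": "servo_tool", "arguments": {"targets": [{"delta_pos":[0,0,-0.02],"yaw":0,"fingers":1},{"delta_pos":[0,0,0],"yaw":0,"fingers":1},{"delta_pos":[0,0,0],"yaw":0,"fingers":1}]}}

```text
time_s: 5.2
tcp_pos: [648.4, 81.7, 65.3]
tcp_rot: [0.001, 0.701, 0.713, 0.001]
wrist_force: [0.6, -0.1, -2.3]
finger_gap: 0.302
finger_force: 59.4
```

>>> {"name": "servo_tool", "arguments": {"targets": [{"delta_pos":[0,0,-0.02],"yaw":0,"fingers":1},{"delta_pos":[0,0,0],"yaw":0,"fingers":1},{"delta_pos":[0,0,0],"yaw":0,"fingers":1}]}}

```text
time_s: 5.45
tcp_pos: [647.8, 81.4, 62.8]
tcp_rot: [0.0, 0.701, 0.713, 0.0]
wrist_force: [0.1, -0.8, -2.9]
finger_gap: 0.306
finger_force: 59.4
```

>>> {"name": "servo_tool", "arguments": {"targets": [{"delta_pos":[0,0,-0.015],"yaw":0,"fingers":1},{"delta_pos":[0,0,0],"yaw":0,"fingers":1},{"delta_pos":[0,0,0],"yaw":0,"fingers":1}]}}

```text
time_s: 5.7
tcp_pos: [647.4, 81.4, 60.7]
tcp_rot: [-0.0, 0.701, 0.713, -0.0]
wrist_force: [-0.1, 1.2, -1.6]
finger_gap: 0.306
finger_force: 59.4
```

>>> {"name": "servo_tool", "arguments": {"targets": [{"delta_pos":[-0.01,0.01,-0.015],"yaw":0,"fingers":1},{"delta_pos":[0,0,0],"yaw":0,"fingers":1},{"delta_pos":[0,0,0],"yaw":0,"fingers":1}]}}

```text
time_s: 5.95
tcp_pos: [647.5, 81.6, 60.5]
tcp_rot: [0.001, 0.702, 0.713, 0.0]
wrist_force: [-1.5, -1.9, 5.3]
finger_gap: 0.303
finger_force: 60.1
```

>>> {"name": "servo_tool", "arguments": {"targets": [{"delta_pos":[0,0,0],"yaw":0,"fingers":1},{"delta_pos":[0,0,0],"yaw":0,"fingers":1},{"delta_pos":[0,0,0],"yaw":0,"fingers":1}]}}

```text
time_s: 6.2
tcp_pos: [647.4, 81.6, 60.5]
tcp_rot: [0.001, 0.702, 0.713, 0.0]
wrist_force: [-1.0, -2.9, 6.5]
finger_gap: 0.302
finger_force: 60.1
```

Contact with the pad at 60.5. I'll release and lift.

>>> {"name": "servo_tool", "arguments": {"targets": [{"delta_pos":[0,0,0],"yaw":0,"fingers":0.5},{"delta_pos":[0,0,0],"yaw":0,"fingers":0.3},{"delta_pos":[0,0,0],"yaw":0,"fingers":0},{"delta_pos":[0,0,0],"yaw":0,"fingers":0},{"delta_pos":[0,0,0],"yaw":0,"fingers":0}]}}

```text
time_s: 6.62
tcp_pos: [646.4, 82.7, 59.1]
tcp_rot: [-0.0, 0.701, 0.713, 0.0]
wrist_force: [0.5, -0.2, 0.2]
finger_gap: 0.985
finger_force: 0.0
```

>>> {"name": "servo_tool", "arguments": {"targets": [{"delta_pos":[0,0,0],"yaw":0,"fingers":0},{"delta_pos":[0,0,0.2],"yaw":0,"fingers":0},{"delta_pos":[0,0,0.3],"yaw":0,"fingers":0},{"delta_pos":[0,0,0.3],"yaw":0,"fingers":0},{"delta_pos":[0,0,0.1],"yaw":0,"fingers":0}]}}

```text
time_s: 7.03
tcp_pos: [649.1, 82.9, 154.0]
tcp_rot: [0.002, 0.701, 0.713, 0.003]
wrist_force: [0.9, 0.2, 1.3]
finger_gap: 1.001
finger_force: 0.0
```

>>> {"name": "servo_tool", "arguments": {"targets": [{"delta_pos":[0,0,0],"yaw":0,"fingers":0},{"delta_pos":[0,0,0],"yaw":0,"fingers":0}]}}

```text
time_s: 7.2
tcp_pos: [646.7, 82.5, 149.6]
tcp_rot: [0.0, 0.701, 0.713, 0.0]
wrist_force: [0.4, 0.1, -2.3]
finger_gap: 0.997
finger_force: 0.0
```

```bash
python3 -c "
from h import *
wrist('pics/w3.png',[[646.2,82.5,78],[646.2,82.5,12]])"
```

```text
[646.2, 82.5, 78] 314.05968772305886 262.9994521982232 mm/px 0.5024135728142834
[646.2, 82.5, 12] 314.50698567380357 228.61469782166964 mm/px 0.6551415938920258
world axes in image x: [ 1.   -0.02 -0.  ] y: [0.02 0.96 0.29]
[646.71833469  82.49928286 149.59332371] [3.26037562e-04 7.01406800e-01 7.12760966e-01 4.47176977e-04]
```

View pics/w3.png

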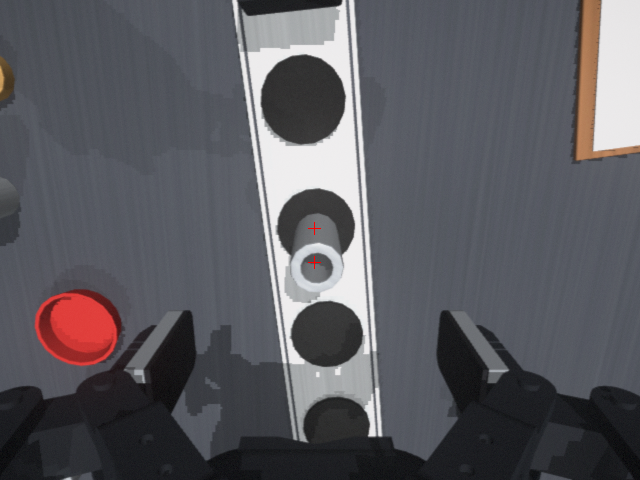

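The 66 pin stands on its pad, about 2 mm off centre: its rim is at (317,267) against a predicted (314,263). Next is the 52 pin.

>>> {"name": "servo_tool", "arguments": {"targets": [{"delta_pos":[-0.2,-0.19,0],"yaw":0,"fingers":0},{"delta_pos":[-0.25,-0.24,0],"yaw":0,"fingers":0},{"delta_pos":[-0.25,-0.24,0],"yaw":0,"fingers":0},{"delta_pos":[-0.25,-0.24,0],"yaw":0,"fingers":0},{"delta_pos":[-0.25,-0.24,0],"yaw":0,"fingers":0}]}}

```text
time_s: 7.67
tcp_pos: [523.6, -33.4, 147.1]
tcp_rot: [-0.001, 0.701, 0.713, -0.001]
wrist_force: [-0.6, -0.4, -0.7]
finger_gap: 1.001
finger_force: 0.0
```

>>> {"name": "servo_tool", "arguments": {"targets": [{"delta_pos":[-0.25,-0.24,0],"yaw":0,"fingers":0},{"delta_pos":[-0.2,-0.19,-0.1],"yaw":0,"fingers":0},{"delta_pos":[-0.127,-0.128,-0.2],"yaw":0,"fingers":0},{"delta_pos":[0,0,-0.2],"yaw":0,"fingers":0},{"delta_pos":[0,0,0],"yaw":0,"fingers":0}]}}

```text
time_s: 8.08
tcp_pos: [463.8, -89.0, 95.1]
tcp_rot: [-0.004, 0.702, 0.712, -0.003]
wrist_force: [-1.0, -0.2, -0.8]
finger_gap: 0.999
finger_force: 0.0
```

>>> {"name": "servo_tool", "arguments": {"targets": [{"delta_pos":[0,0,0],"yaw":0,"fingers":0},{"delta_pos":[0,0,0],"yaw":0,"fingers":0},{"delta_pos":[0,0,0],"yaw":0,"fingers":0}]}}

```text
time_s: 8.33
tcp_pos: [469.9, -87.7, 99.9]
tcp_rot: [0.0, 0.701, 0.713, 0.0]
wrist_force: [0.6, 0.5, -0.1]
finger_gap: 0.996
finger_force: 0.0
```

>>> {"name": "servo_tool", "arguments": {"targets": [{"delta_pos":[-0.008,-0.006,-0.15],"yaw":0,"fingers":0},{"delta_pos":[0,0,-0.2],"yaw":0,"fingers":0},{"delta_pos":[0,0,-0.19],"yaw":0,"fingers":0},{"delta_pos":[0,0,-0.1],"yaw":0,"fingers":0},{"delta_pos":[0,0,0],"yaw":0,"fingers":0}]}}

```text
time_s: 8.75
tcp_pos: [467.2, -88.3, 34.0]
tcp_rot: [-0.001, 0.701, 0.713, -0.001]
wrist_force: [-0.4, -1.1, -0.1]
finger_gap: 0.998
finger_force: 0.0
```

>>> {"name": "servo_tool", "arguments": {"targets": [{"delta_pos":[0,0,0],"yaw":0,"fingers":0},{"delta_pos":[0,0,0],"yaw":0,"fingers":1},{"delta_pos":[0,0,0],"yaw":0,"fingers":1},{"delta_pos":[0,0,0],"yaw":0,"fingers":1},{"delta_pos":[0,0,0],"yaw":0,"fingers":1}]}}

```text
time_s: 9.17
tcp_pos: [468.6, -89.1, 36.1]
tcp_rot: [0.001, 0.701, 0.713, 0.0]
wrist_force: [-0.2, 0.9, 0.2]
finger_gap: 0.458
finger_force: 0.0
```

>>> {"name": "servo_tool", "arguments": {"targets": [{"delta_pos":[0,0,0],"yaw":0,"fingers":1},{"delta_pos":[0,0,0],"yaw":0,"fingers":1},{"delta_pos":[0,0,0],"yaw":0,"fingers":1},{"delta_pos":[0,0,0],"yaw":0,"fingers":1},{"delta_pos":[0,0,0],"yaw":0,"fingers":1}]}}

```text
time_s: 9.58
tcp_pos: [468.4, -89.0, 36.1]
tcp_rot: [0.0, 0.701, 0.713, 0.0]
wrist_force: [-0.8, 0.4, 6.2]
finger_gap: 0.313
finger_force: 58.5
```

>>> {"name": "servo_tool", "arguments": {"targets": [{"delta_pos":[0,0,0.1],"yaw":0,"fingers":1},{"delta_pos":[0,0,0.2],"yaw":0,"fingers":1},{"delta_pos":[0,0,0.25],"yaw":0,"fingers":1},{"delta_pos":[0.05,0.02,0.15],"yaw":0,"fingers":1},{"delta_pos":[0.15,0.08,0],"yaw":0,"fingers":1}]}}

```text
time_s: 10.0
tcp_pos: [488.0, -80.8, 108.7]
tcp_rot: [0.001, 0.702, 0.712, 0.0]
wrist_force: [0.6, -0.4, -1.6]
finger_gap: 0.309
finger_force: 59.3
```

>>> {"name": "servo_tool", "arguments": {"targets": [{"delta_pos":[0.25,0.13,0],"yaw":0,"fingers":1},{"delta_pos":[0.3,0.15,0],"yaw":0,"fingers":1},{"delta_pos":[0.3,0.15,0],"yaw":0,"fingers":1},{"delta_pos":[0.3,0.14,0],"yaw":0,"fingers":1},{"delta_pos":[0.25,0.12,0],"yaw":0,"fingers":1}]}}

```text
time_s: 10.42
tcp_pos: [629.8, -8.4, 106.0]
tcp_rot: [0.0, 0.701, 0.713, 0.0]
wrist_force: [0.6, 0.5, -1.6]
finger_gap: 0.311
finger_force: 59.2
```

>>> {"name": "servo_tool", "arguments": {"targets": [{"delta_pos":[0.2,0.1,0],"yaw":0,"fingers":1},{"delta_pos":[0.07,0.03,0],"yaw":0,"fingers":1},{"delta_pos":[0,0,0],"yaw":0,"fingers":1},{"delta_pos":[0,0,0],"yaw":0,"fingers":1},{"delta_pos":[0,0,0],"yaw":0,"fingers":1}]}}

```text
time_s: 10.83
tcp_pos: [653.2, 1.6, 105.0]
tcp_rot: [-0.0, 0.702, 0.712, -0.001]
wrist_force: [-0.8, -1.1, -1.9]
finger_gap: 0.309
finger_force: 59.3
```

>>> {"name": "servo_tool", "arguments": {"targets": [{"delta_pos":[0.015,0.01,-0.15],"yaw":0,"fingers":1},{"delta_pos":[0,0,-0.2],"yaw":0,"fingers":1},{"delta_pos":[0,0,-0.13],"yaw":0,"fingers":1},{"delta_pos":[0,0,-0.05],"yaw":0,"fingers":1},{"delta_pos":[0,0,0],"yaw":0,"fingers":1}]}}

```text
time_s: 11.25
tcp_pos: [654.3, 3.5, 49.8]
tcp_rot: [-0.002, 0.702, 0.713, -0.002]
wrist_force: [0.2, 0.7, -1.2]
finger_gap: 0.309
finger_force: 59.3
```

>>> {"name": "servo_tool", "arguments": {"targets": [{"delta_pos":[0,0,0],"yaw":0,"fingers":1},{"delta_pos":[0,0,0],"yaw":0,"fingers":1},{"delta_pos":[0,0,0],"yaw":0,"fingers":1}]}}

```text
time_s: 11.5
tcp_pos: [657.4, 4.1, 53.4]
tcp_rot: [0.001, 0.701, 0.713, 0.001]
wrist_force: [0.1, 0.4, -1.0]
finger_gap: 0.31
finger_force: 59.3
```

>>> {"name": "servo_tool", "arguments": {"targets": [{"delta_pos":[-0.015,-0.01,-0.02],"yaw":0,"fingers":1},{"delta_pos":[0,0,0],"yaw":0,"fingers":1},{"delta_pos":[0,0,-0.015],"yaw":0,"fingers":1},{"delta_pos":[0,0,0],"yaw":0,"fingers":1},{"delta_pos":[0,0,0],"yaw":0,"fingers":1}]}}

```text
time_s: 11.92
tcp_pos: [655.0, 3.1, 48.8]
tcp_rot: [-0.0, 0.701, 0.713, -0.0]
wrist_force: [-0.3, 0.7, -0.3]
finger_gap: 0.314
finger_force: 59.3
```

>>> {"name": "servo_tool", "arguments": {"targets": [{"delta_pos":[0,0,-0.015],"yaw":0,"fingers":1},{"delta_pos":[0,0,0],"yaw":0,"fingers":1},{"delta_pos":[0,0,0],"yaw":0,"fingers":1},{"delta_pos":[0,0,0],"yaw":0,"fingers":1}]}}

```text
time_s: 12.25
tcp_pos: [655.3, 3.1, 48.2]
tcp_rot: [0.0, 0.701, 0.713, 0.0]
wrist_force: [-2.5, -0.2, 6.4]
finger_gap: 0.31
finger_force: 59.9
```

Contact. I'll release, lift, and go to the 80 pin.

>>> {"name": "servo_tool", "arguments": {"targets": [{"delta_pos":[0,0,0],"yaw":0,"fingers":0.5},{"delta_pos":[0,0,0],"yaw":0,"fingers":0.3},{"delta_pos":[0,0,0],"yaw":0,"fingers":0},{"delta_pos":[0,0,0],"yaw":0,"fingers":0},{"delta_pos":[0,0,0],"yaw":0,"fingers":0}]}}

```text
time_s: 12.67
tcp_pos: [655.0, 3.1, 47.1]
tcp_rot: [-0.0, 0.701, 0.713, -0.0]
wrist_force: [0.7, -0.2, 0.2]
finger_gap: 0.985
finger_force: 0.0
```

>>> {"name": "servo_tool", "arguments": {"targets": [{"delta_pos":[0,0,0],"yaw":0,"fingers":0},{"delta_pos":[0,0,0.2],"yaw":0,"fingers":0},{"delta_pos":[0,0,0.3],"yaw":0,"fingers":0},{"delta_pos":[0,0,0.3],"yaw":0,"fingers":0},{"delta_pos":[0,0,0.2],"yaw":0,"fingers":0}]}}

```text
time_s: 13.08
tcp_pos: [656.1, 3.1, 150.0]
tcp_rot: [0.001, 0.701, 0.713, 0.001]
wrist_force: [0.8, -0.4, -0.5]
finger_gap: 1.004
finger_force: 0.0
```

>>> {"name": "servo_tool", "arguments": {"targets": [{"delta_pos":[-0.15,-0.18,0],"yaw":0,"fingers":0},{"delta_pos":[-0.24,-0.29,0],"yaw":0,"fingers":0},{"delta_pos":[-0.24,-0.29,0],"yaw":0,"fingers":0},{"delta_pos":[-0.24,-0.29,0],"yaw":0,"fingers":0},{"delta_pos":[-0.24,-0.29,0],"yaw":0,"fingers":0}]}}

```text
time_s: 13.5
tcp_pos: [542.8, -132.0, 147.4]
tcp_rot: [0.0, 0.701, 0.713, 0.0]
wrist_force: [-0.0, -0.7, -0.2]
finger_gap: 0.998
finger_force: 0.0
```

>>> {"name": "servo_tool", "arguments": {"targets": [{"delta_pos":[-0.24,-0.29,0],"yaw":0,"fingers":0},{"delta_pos":[-0.24,-0.29,0],"yaw":0,"fingers":0},{"delta_pos":[-0.24,-0.29,0],"yaw":0,"fingers":0},{"delta_pos":[-0.24,-0.29,0],"yaw":0,"fingers":0},{"delta_pos":[-0.24,-0.29,0],"yaw":0,"fingers":0}]}}

```text
time_s: 13.92
tcp_pos: [422.8, -277.1, 147.6]
tcp_rot: [0.0, 0.701, 0.713, 0.0]
wrist_force: [0.5, -0.7, -0.1]
finger_gap: 1.0
finger_force: 0.0
```

>>> {"name": "servo_tool", "arguments": {"targets": [{"delta_pos":[-0.05,-0.08,0],"yaw":0,"fingers":0},{"delta_pos":[0,0,0],"yaw":0,"fingers":0},{"delta_pos":[0,0,0],"yaw":0,"fingers":0},{"delta_pos":[0,0,0],"yaw":0,"fingers":0}]}}

```text
time_s: 14.25
tcp_pos: [420.1, -282.8, 147.4]
tcp_rot: [0.0, 0.701, 0.713, 0.0]
wrist_force: [0.8, -0.5, -0.2]
finger_gap: 1.0
finger_force: 0.0
```

```bash
python3 -c "
from h import *
wrist('pics/w4.png',[[419.6,-284.4,80]])
t=robot.camera('top')[:,:,::-1]; cv2.imwrite('pics/top4.png',cv2.resize(t[130:310,120:520],None,fx=2,fy=2))
a=cv2.imread('pics/w4.png');b=cv2.imread('pics/top4.png')[:180,:640]
cv2.imwrite('pics/c4.png',np.vstack([a[:400],b]))"
```

```text
[419.6, -284.4, 80] 313.9639286369421 269.0301100962143 mm/px 0.4938357722446691
world axes in image x: [ 1.   -0.02 -0.  ] y: [0.02 0.96 0.29]
[ 420.14120124 -282.78235966  147.39441348] [1.00046030e-04 7.00838526e-01 7.13319787e-01 4.82288684e-04]
```

View pics/c4.png

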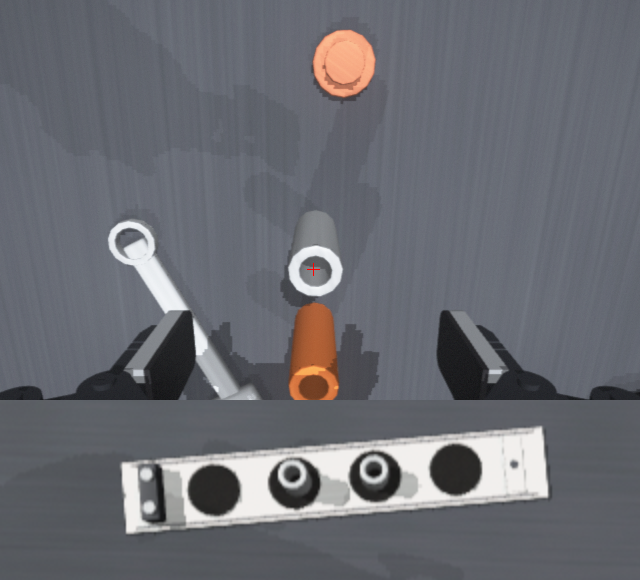

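The 80 pin's rim is at (316,270), on its marker, and the orange decoy is clear at (314,385). The lower strip shows the 66 and 52 pins standing centred on their pads.

>>> {"name": "servo_tool", "arguments": {"targets": [{"delta_pos":[0.003,-0.016,-0.15],"yaw":0,"fingers":0},{"delta_pos":[0,0,-0.25],"yaw":0,"fingers":0},{"delta_pos":[0,0,-0.25],"yaw":0,"fingers":0},{"delta_pos":[0,0,-0.2],"yaw":0,"fingers":0},{"delta_pos":[0,0,-0.12],"yaw":0,"fingers":0}]}}

```text
time_s: 14.77
tcp_pos: [419.3, -283.3, 48.1]
tcp_rot: [-0.001, 0.7, 0.714, 0.0]
wrist_force: [-1.4, -0.4, 0.0]
finger_gap: 1.004
finger_force: 0.0
```

>>> {"name": "servo_tool", "arguments": {"targets": [{"delta_pos":[0,0,0],"yaw":0,"fingers":0},{"delta_pos":[0,0,0],"yaw":0,"fingers":0},{"delta_pos":[0,0,0],"yaw":0,"fingers":1},{"delta_pos":[0,0,0],"yaw":0,"fingers":1},{"delta_pos":[0,0,0],"yaw":0,"fingers":1}]}}

```text
time_s: 15.18
tcp_pos: [420.3, -285.8, 51.4]
tcp_rot: [0.001, 0.701, 0.713, 0.0]
wrist_force: [0.2, -0.6, 0.1]
finger_gap: 0.598
finger_force: 0.0
```

>>> {"name": "servo_tool", "arguments": {"targets": [{"delta_pos":[0,0,0],"yaw":0,"fingers":1},{"delta_pos":[0,0,0],"yaw":0,"fingers":1},{"delta_pos":[0,0,0],"yaw":0,"fingers":1},{"delta_pos":[0,0,0],"yaw":0,"fingers":1},{"delta_pos":[0,0,0],"yaw":0,"fingers":1}]}}

```text
time_s: 15.6
tcp_pos: [419.9, -285.9, 51.2]
tcp_rot: [0.001, 0.701, 0.713, 0.0]
wrist_force: [-0.7, 1.0, 6.6]
finger_gap: 0.314
finger_force: 58.7
```

>>> {"name": "servo_tool", "arguments": {"targets": [{"delta_pos":[0,0,0],"yaw":0,"fingers":1},{"delta_pos":[0,0,0],"yaw":0,"fingers":1}]}}

```text
time_s: 15.77
tcp_pos: [419.9, -285.9, 51.2]
tcp_rot: [0.001, 0.701, 0.713, 0.0]
wrist_force: [-0.7, 0.9, 5.7]
finger_gap: 0.308
finger_force: 58.7
```

>>> {"name": "servo_tool", "arguments": {"targets": [{"delta_pos":[0,0,0.12],"yaw":0,"fingers":1},{"delta_pos":[0,0,0.25],"yaw":0,"fingers":1},{"delta_pos":[0,0,0.3],"yaw":0,"fingers":1},{"delta_pos":[0,0,0.28],"yaw":0,"fingers":1},{"delta_pos":[0.05,0.1,0.2],"yaw":0,"fingers":1}]}}

```text
time_s: 16.18
tcp_pos: [423.4, -277.9, 167.4]
tcp_rot: [0.001, 0.703, 0.712, -0.0]
wrist_force: [1.1, 0.5, -1.8]
finger_gap: 0.308
finger_force: 59.5
```

>>> {"name": "servo_tool", "arguments": {"targets": [{"delta_pos":[0.1,0.2,0],"yaw":0,"fingers":1},{"delta_pos":[0.15,0.3,0],"yaw":0,"fingers":1},{"delta_pos":[0.15,0.3,0],"yaw":0,"fingers":1},{"delta_pos":[0.15,0.3,0],"yaw":0,"fingers":1},{"delta_pos":[0.15,0.3,0],"yaw":0,"fingers":1}]}}

```text
time_s: 16.6
tcp_pos: [494.1, -134.2, 165.2]
tcp_rot: [-0.0, 0.702, 0.712, -0.0]
wrist_force: [1.3, -0.6, -2.5]
finger_gap: 0.31
finger_force: 59.4
```

>>> {"name": "servo_tool", "arguments": {"targets": [{"delta_pos":[0.15,0.3,0],"yaw":0,"fingers":1},{"delta_pos":[0.15,0.3,0],"yaw":0,"fingers":1},{"delta_pos":[0.15,0.3,0],"yaw":0,"fingers":1},{"delta_pos":[0.15,0.3,0],"yaw":0,"fingers":1},{"delta_pos":[0.15,0.3,0],"yaw":0,"fingers":1}]}}

```text
time_s: 17.02
tcp_pos: [569.2, 15.9, 164.9]
tcp_rot: [-0.0, 0.701, 0.713, -0.0]
wrist_force: [0.8, 0.2, -2.9]
finger_gap: 0.314
finger_force: 59.4
```

>>> {"name": "servo_tool", "arguments": {"targets": [{"delta_pos":[0.15,0.3,0],"yaw":0,"fingers":1},{"delta_pos":[0.15,0.3,0],"yaw":0,"fingers":1},{"delta_pos":[0.15,0.3,0],"yaw":0,"fingers":1},{"delta_pos":[0.12,0.25,0],"yaw":0,"fingers":1},{"delta_pos":[0.1,0.2,0],"yaw":0,"fingers":1}]}}

```text
time_s: 17.43
tcp_pos: [636.2, 152.6, 164.6]
tcp_rot: [-0.001, 0.701, 0.714, -0.0]
wrist_force: [0.1, -0.5, -2.5]
finger_gap: 0.313
finger_force: 59.4
```

>>> {"name": "servo_tool", "arguments": {"targets": [{"delta_pos":[0.02,0.1,0],"yaw":0,"fingers":1},{"delta_pos":[0,0,0],"yaw":0,"fingers":1},{"delta_pos":[0,0,0],"yaw":0,"fingers":1},{"delta_pos":[0,0,0],"yaw":0,"fingers":1}]}}

```text
time_s: 17.77
tcp_pos: [637.6, 156.8, 164.8]
tcp_rot: [0.0, 0.702, 0.712, -0.001]
wrist_force: [0.2, -0.1, -3.2]
finger_gap: 0.314
finger_force: 59.5
```

>>> {"name": "servo_tool", "arguments": {"targets": [{"delta_pos":[0,0.042,-0.15],"yaw":0,"fingers":1},{"delta_pos":[0,0,-0.25],"yaw":0,"fingers":1},{"delta_pos":[0,0,-0.25],"yaw":0,"fingers":1},{"delta_pos":[0,0,-0.2],"yaw":0,"fingers":1},{"delta_pos":[0,0,-0.08],"yaw":0,"fingers":1}]}}

```text
time_s: 18.18
tcp_pos: [635.9, 160.1, 69.1]
tcp_rot: [-0.001, 0.702, 0.712, -0.003]
wrist_force: [-1.6, -0.5, -3.5]
finger_gap: 0.313
finger_force: 59.5
```

>>> {"name": "servo_tool", "arguments": {"targets": [{"delta_pos":[0,0,0],"yaw":0,"fingers":1},{"delta_pos":[0,0,0],"yaw":0,"fingers":1},{"delta_pos":[0,0,0],"yaw":0,"fingers":1},{"delta_pos":[0,0,0],"yaw":0,"fingers":1}]}}

```text
time_s: 18.52
tcp_pos: [639.8, 163.7, 74.3]
tcp_rot: [0.001, 0.702, 0.713, 0.001]
wrist_force: [-0.4, 0.3, -2.4]
finger_gap: 0.311
finger_force: 59.5
```

>>> {"name": "servo_tool", "arguments": {"targets": [{"delta_pos":[-0.015,-0.015,-0.05],"yaw":0,"fingers":1},{"delta_pos":[0,0,-0.03],"yaw":0,"fingers":1},{"delta_pos":[0,0,0],"yaw":0,"fingers":1},{"delta_pos":[0,0,0],"yaw":0,"fingers":1},{"delta_pos":[0,0,0],"yaw":0,"fingers":1}]}}

```text
time_s: 18.93
tcp_pos: [636.8, 162.2, 64.3]
tcp_rot: [-0.0, 0.701, 0.713, -0.0]
wrist_force: [0.2, 0.7, -2.6]
finger_gap: 0.31
finger_force: 59.5
```

>>> {"name": "servo_tool", "arguments": {"targets": [{"delta_pos":[0,0,-0.015],"yaw":0,"fingers":1},{"delta_pos":[0,0,0],"yaw":0,"fingers":1},{"delta_pos":[0,0,0],"yaw":0,"fingers":1},{"delta_pos":[0,0,0],"yaw":0,"fingers":1}]}}

```text
time_s: 19.27
tcp_pos: [637.2, 162.4, 63.3]
tcp_rot: [0.0, 0.701, 0.713, 0.0]
wrist_force: [-0.7, 0.3, 1.5]
finger_gap: 0.309
finger_force: 59.8
```

>>> {"name": "servo_tool", "arguments": {"targets": [{"delta_pos":[0,0,-0.004],"yaw":0,"fingers":0.5},{"delta_pos":[0,0,0],"yaw":0,"fingers":0.3},{"delta_pos":[0,0,0],"yaw":0,"fingers":0},{"delta_pos":[0,0,0],"yaw":0,"fingers":0},{"delta_pos":[0,0,0],"yaw":0,"fingers":0}]}}

```text
time_s: 19.68
tcp_pos: [636.9, 162.1, 62.4]
tcp_rot: [0.0, 0.701, 0.713, 0.0]
wrist_force: [0.7, -0.6, -0.3]
finger_gap: 0.987
finger_force: 0.0
```

>>> {"name": "servo_tool", "arguments": {"targets": [{"delta_pos":[0,0,0],"yaw":0,"fingers":0},{"delta_pos":[0,0,0.2],"yaw":0,"fingers":0},{"delta_pos":[0,0,0.3],"yaw":0,"fingers":0},{"delta_pos":[0,0,0.3],"yaw":0,"fingers":0},{"delta_pos":[0,0,0.2],"yaw":0,"fingers":0}]}}

```text
time_s: 20.1
tcp_pos: [637.9, 162.5, 165.2]
tcp_rot: [0.001, 0.701, 0.713, 0.001]
wrist_force: [0.7, 0.2, 1.2]
finger_gap: 1.0
finger_force: 0.0
```

>>> {"name": "servo_tool", "arguments": {"targets": [{"delta_pos":[-0.15,-0.05,0],"yaw":0,"fingers":0},{"delta_pos":[-0.3,-0.09,0],"yaw":0,"fingers":0},{"delta_pos":[-0.3,-0.09,0],"yaw":0,"fingers":0},{"delta_pos":[-0.3,-0.09,0],"yaw":0,"fingers":0},{"delta_pos":[-0.3,-0.09,0],"yaw":0,"fingers":0}]}}

```text
time_s: 20.52
tcp_pos: [500.4, 120.7, 162.5]
tcp_rot: [0.0, 0.701, 0.713, 0.0]
wrist_force: [0.6, 0.1, -0.4]
finger_gap: 0.997
finger_force: 0.0
```

>>> {"name": "servo_tool", "arguments": {"targets": [{"delta_pos":[-0.3,-0.09,0],"yaw":0,"fingers":0},{"delta_pos":[-0.25,-0.08,0],"yaw":0,"fingers":0},{"delta_pos":[-0.13,-0.04,-0.2],"yaw":0,"fingers":0},{"delta_pos":[0,0,-0.3],"yaw":0,"fingers":0},{"delta_pos":[0,0,-0.15],"yaw":0,"fingers":0}]}}

```text
time_s: 20.93
tcp_pos: [432.2, 99.5, 96.2]
tcp_rot: [-0.0, 0.701, 0.713, -0.0]
wrist_force: [-0.1, -0.9, 0.5]
finger_gap: 0.997
finger_force: 0.0
```

>>> {"name": "servo_tool", "arguments": {"targets": [{"delta_pos":[0,0,0],"yaw":0,"fingers":0},{"delta_pos":[0,0,0],"yaw":0,"fingers":0},{"delta_pos":[0,0,0],"yaw":0,"fingers":0},{"delta_pos":[0,0,0],"yaw":0,"fingers":0}]}}

```text
time_s: 21.27
tcp_pos: [435.1, 100.5, 98.5]
tcp_rot: [0.001, 0.701, 0.713, 0.001]
wrist_force: [0.6, 1.0, 0.0]
finger_gap: 1.003
finger_force: 0.0
```

>>> {"name": "servo_tool", "arguments": {"targets": [{"delta_pos":[-0.013,0,-0.15],"yaw":0,"fingers":0},{"delta_pos":[0,0,-0.2],"yaw":0,"fingers":0},{"delta_pos":[0,0,-0.2],"yaw":0,"fingers":0},{"delta_pos":[0,0,-0.12],"yaw":0,"fingers":0},{"delta_pos":[0,0,-0.05],"yaw":0,"fingers":0}]}}

```text
time_s: 21.68
tcp_pos: [432.5, 100.2, 24.8]
tcp_rot: [-0.0, 0.701, 0.713, -0.0]
wrist_force: [-1.0, -0.1, -0.3]
finger_gap: 1.003
finger_force: 0.0
```

>>> {"name": "servo_tool", "arguments": {"targets": [{"delta_pos":[0,0,0],"yaw":0,"fingers":0},{"delta_pos":[0,0,0],"yaw":0,"fingers":0},{"delta_pos":[0,0,0],"yaw":0,"fingers":0.3},{"delta_pos":[0,0,0],"yaw":0,"fingers":0.3},{"delta_pos":[0,0,0],"yaw":0,"fingers":0.3}]}}

```text
time_s: 22.1
tcp_pos: [433.3, 100.3, 26.2]
tcp_rot: [0.0, 0.701, 0.713, 0.001]
wrist_force: [0.1, 0.1, -0.2]
finger_gap: 0.697
finger_force: 0.0
```

>>> {"name": "servo_tool", "arguments": {"targets": [{"delta_pos":[0,0,0],"yaw":0,"fingers":1},{"delta_pos":[0,0,0],"yaw":0,"fingers":1},{"delta_pos":[0,0,0],"yaw":0,"fingers":1},{"delta_pos":[0,0,0],"yaw":0,"fingers":1},{"delta_pos":[0,0,0],"yaw":0,"fingers":1}]}}

```text
time_s: 22.52
tcp_pos: [432.8, 100.2, 25.9]
tcp_rot: [0.0, 0.701, 0.713, 0.0]
wrist_force: [-1.3, -1.5, 7.3]
finger_gap: 0.307
finger_force: 58.6
```

>>> {"name": "servo_tool", "arguments": {"targets": [{"delta_pos":[0,0,0],"yaw":0,"fingers":1},{"delta_pos":[0,0,0],"yaw":0,"fingers":1},{"delta_pos":[0,0,0],"yaw":0,"fingers":1}]}}

```text
time_s: 22.77
tcp_pos: [432.8, 100.2, 25.9]
tcp_rot: [0.0, 0.701, 0.713, 0.0]
wrist_force: [-0.3, -0.4, 5.9]
finger_gap: 0.311
finger_force: 58.6
```

>>> {"name": "servo_tool", "arguments": {"targets": [{"delta_pos":[0,0,0.12],"yaw":0,"fingers":1},{"delta_pos":[0,0,0.25],"yaw":0,"fingers":1},{"delta_pos":[0,0,0.3],"yaw":0,"fingers":1},{"delta_pos":[0,0,0.25],"yaw":0,"fingers":1},{"delta_pos":[0.1,-0.076,0.1],"yaw":0,"fingers":1}]}}

```text
time_s: 23.18
tcp_pos: [442.2, 94.2, 130.1]
tcp_rot: [0.0, 0.7, 0.714, 0.001]
wrist_force: [0.5, -0.3, -1.0]
finger_gap: 0.305
finger_force: 59.2
```

>>> {"name": "servo_tool", "arguments": {"targets": [{"delta_pos":[0.2,-0.152,0],"yaw":0,"fingers":1},{"delta_pos":[0.25,-0.19,0],"yaw":0,"fingers":1},{"delta_pos":[0.25,-0.19,0],"yaw":0,"fingers":1},{"delta_pos":[0.25,-0.19,0],"yaw":0,"fingers":1},{"delta_pos":[0.25,-0.19,0],"yaw":0,"fingers":1}]}}

```text
time_s: 23.6
tcp_pos: [563.2, 0.3, 127.2]
tcp_rot: [-0.0, 0.701, 0.713, -0.0]
wrist_force: [0.4, 0.4, -1.7]
finger_gap: 0.307
finger_force: 59.2
```

>>> {"name": "servo_tool", "arguments": {"targets": [{"delta_pos":[0.25,-0.19,0],"yaw":0,"fingers":1},{"delta_pos":[0.25,-0.19,0],"yaw":0,"fingers":1},{"delta_pos":[0.25,-0.19,0],"yaw":0,"fingers":1},{"delta_pos":[0.2,-0.152,0],"yaw":0,"fingers":1},{"delta_pos":[0.065,-0.053,0],"yaw":0,"fingers":1}]}}

```text
time_s: 24.02
tcp_pos: [666.3, -80.3, 126.9]
tcp_rot: [0.001, 0.703, 0.711, -0.0]
wrist_force: [-0.9, 0.1, -1.6]
finger_gap: 0.308
finger_force: 59.2
```

>>> {"name": "servo_tool", "arguments": {"targets": [{"delta_pos":[0,0,0],"yaw":0,"fingers":1},{"delta_pos":[0,0,0],"yaw":0,"fingers":1},{"delta_pos":[0,0,0],"yaw":0,"fingers":1},{"delta_pos":[0,0,0],"yaw":0,"fingers":1}]}}

```text
time_s: 24.35
tcp_pos: [662.9, -74.3, 127.2]
tcp_rot: [-0.001, 0.701, 0.713, -0.0]
wrist_force: [-0.4, -0.3, -0.3]
finger_gap: 0.304
finger_force: 59.2
```

>>> {"name": "servo_tool", "arguments": {"targets": [{"delta_pos":[0.01,-0.015,-0.15],"yaw":0,"fingers":1},{"delta_pos":[0,0,-0.25],"yaw":0,"fingers":1},{"delta_pos":[0,0,-0.22],"yaw":0,"fingers":1},{"delta_pos":[0,0,-0.15],"yaw":0,"fingers":1},{"delta_pos":[0,0,-0.06],"yaw":0,"fingers":1}]}}

```text
time_s: 24.77
tcp_pos: [662.3, -76.9, 40.7]
tcp_rot: [-0.002, 0.701, 0.713, -0.002]
wrist_force: [-0.8, 0.0, -0.6]
finger_gap: 0.309
finger_force: 59.2
```

>>> {"name": "servo_tool", "arguments": {"targets": [{"delta_pos":[0,0,0],"yaw":0,"fingers":1},{"delta_pos":[0,0,0],"yaw":0,"fingers":1},{"delta_pos":[0,0,0],"yaw":0,"fingers":1},{"delta_pos":[0,0,0],"yaw":0,"fingers":1}]}}

```text
time_s: 25.1
tcp_pos: [666.3, -77.7, 45.9]
tcp_rot: [0.001, 0.701, 0.713, 0.001]
wrist_force: [-0.3, -1.0, -0.8]
finger_gap: 0.305
finger_force: 59.2
```

>>> {"name": "servo_tool", "arguments": {"targets": [{"delta_pos":[-0.01,0.015,-0.04],"yaw":0,"fingers":1},{"delta_pos":[0,0,-0.02],"yaw":0,"fingers":1},{"delta_pos":[0,0,0],"yaw":0,"fingers":1},{"delta_pos":[0,0,0],"yaw":0,"fingers":1},{"delta_pos":[0,0,0],"yaw":0,"fingers":1}]}}

```text
time_s: 25.52
tcp_pos: [664.0, -76.1, 38.5]
tcp_rot: [0.0, 0.701, 0.713, 0.0]
wrist_force: [-0.4, 0.4, -0.5]
finger_gap: 0.306
finger_force: 59.2
```

>>> {"name": "servo_tool", "arguments": {"targets": [{"delta_pos":[0,0,-0.01],"yaw":0,"fingers":1},{"delta_pos":[0,0,0],"yaw":0,"fingers":1},{"delta_pos":[0,0,0],"yaw":0,"fingers":1},{"delta_pos":[0,0,0],"yaw":0,"fingers":1}]}}

```text
time_s: 25.85
tcp_pos: [664.3, -76.2, 38.0]
tcp_rot: [0.0, 0.701, 0.713, 0.0]
wrist_force: [-1.4, 0.0, 5.6]
finger_gap: 0.307
finger_force: 59.8
```

>>> {"name": "servo_tool", "arguments": {"targets": [{"delta_pos":[0,0,0],"yaw":0,"fingers":0.5},{"delta_pos":[0,0,0],"yaw":0,"fingers":0.3},{"delta_pos":[0,0,0],"yaw":0,"fingers":0},{"delta_pos":[0,0,0],"yaw":0,"fingers":0},{"delta_pos":[0,0,0],"yaw":0,"fingers":0}]}}

```text
time_s: 26.27
tcp_pos: [664.0, -76.1, 37.2]
tcp_rot: [-0.0, 0.701, 0.713, -0.0]
wrist_force: [-0.0, -0.6, 0.7]
finger_gap: 0.982
finger_force: 0.0
```

>>> {"name": "servo_tool", "arguments": {"targets": [{"delta_pos":[0,0,0],"yaw":0,"fingers":0},{"delta_pos":[0,0,0.2],"yaw":0,"fingers":0},{"delta_pos":[0,0,0.3],"yaw":0,"fingers":0},{"delta_pos":[0,0,0.4],"yaw":0,"fingers":0},{"delta_pos":[0,0,0.4],"yaw":0,"fingers":0}]}}

```text
time_s: 26.68
tcp_pos: [663.0, -76.0, 167.6]
tcp_rot: [-0.001, 0.701, 0.713, -0.001]
wrist_force: [0.6, -0.0, 0.5]
finger_gap: 1.0
finger_force: 0.0
```

>>> {"name": "servo_tool", "arguments": {"targets": [{"delta_pos":[-0.3,0,0.2],"yaw":0,"fingers":0},{"delta_pos":[-0.4,-0.1,0],"yaw":0,"fingers":0},{"delta_pos":[-0.4,-0.1,0],"yaw":0,"fingers":0},{"delta_pos":[-0.4,-0.1,0],"yaw":0,"fingers":0},{"delta_pos":[-0.3,-0.1,0],"yaw":0,"fingers":0}]}}

```text
time_s: 27.1
tcp_pos: [480.5, -116.5, 187.3]
tcp_rot: [-0.0, 0.702, 0.713, -0.001]
wrist_force: [-0.4, -0.3, -0.1]
finger_gap: 0.997
finger_force: 0.0
```

>>> {"name": "servo_tool", "arguments": {"targets": [{"delta_pos":[0,0,0],"yaw":0,"fingers":0},{"delta_pos":[0,0,0],"yaw":0,"fingers":0},{"delta_pos":[0,0,0],"yaw":0,"fingers":0}]}}

```text
time_s: 27.35
tcp_pos: [485.0, -116.1, 188.1]
tcp_rot: [0.001, 0.701, 0.713, 0.001]
wrist_force: [-0.1, 0.2, -0.4]
finger_gap: 1.002
finger_force: 0.0
```

```bash
python3 -c "
from h import *
t=robot.camera('top')[:,:,::-1];s=robot.camera('scene')[:,:,::-1]
cv2.imwrite('pics/end.png',np.vstack([cv2.resize(t[135:205,175:400],(720,224)),cv2.resize(s[200:360,220:490],(590,350))[:, :720] if 0 else cv2.copyMakeBorder(cv2.resize(s[200:360,220:490],(590,350)),0,0,0,130,0)]))
for L,p in {80:(637.5,162),66:(646.2,82.5),52:(655.4,3.3),38:(664.3,-76.1)}.items():
    u,v=proj('top',[*p,12+L]).round().astype(int)
    w=t[v-9:v+10,u-9:u+10].min(2);k=((w>110)&(w<300)).astype(np.uint8)
    print(L,(proj('top',[*p,12+L])-[175,135])*3.2)
"
```

```text
80 [144.7847422  110.03852646]
66 [285.54722268 101.95197686]
52 [422.21459994  93.21542504]
38 [555.73889228  85.20913564]
```

View pics/end.png

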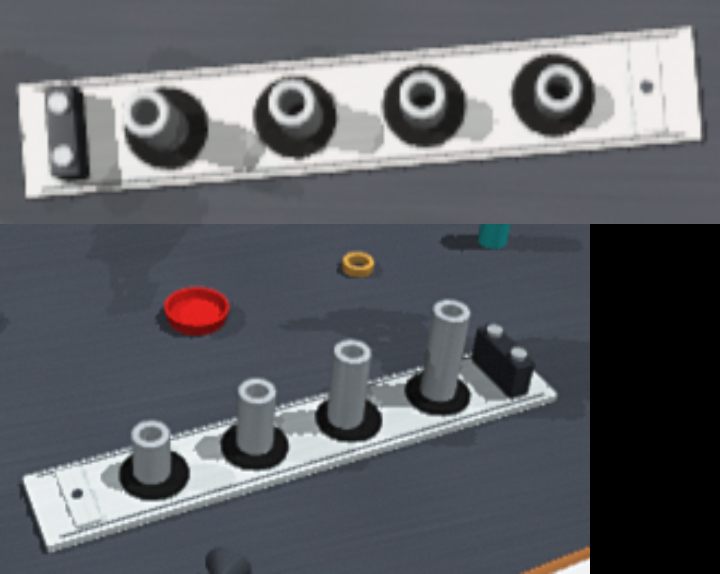

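All four pins stand upright on their pads in the right order, tallest by the stop. The rims are within about 4 mm of where a centred pin would show (80 pin at (147,113), 38 pin at (558,88)).

```bash
python3 -c "
from bench import robot
print(robot.hand_in())"
```

```text
the job is handed in; nothing more can be done
None
```

I stood all four pins upright on their pads, longest next to the stop and shortest at the far end, all within about 4 mm of centre in the last pictures; the job is handed in, and no verdict was returned.

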